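Close the mill guard and set its speed dial

TASK

Get the grinding mill ready to run: first slide its clear guard all the way down by the yellow handle, then turn the blue dial on the speed controller so that its white pointer points at the red mark. Leave everything else on the bench where it stands.

Things in the scene. Friction and masses are not known exactly. Their poses are not given: they have to be found in the camera images.
- mill: grinding mill fixed to the bench, 250 mm wide (y), grey base from 45 mm in front (-x) to 195 mm behind the origin. Clear chamber behind the guard: roof top 165 mm above the bench, from 16 mm behind the guard's plane. Blue rails 200 mm high at y = +-113 mm (16 wide, 26 deep). Origin: on the bench right below the guard handle; x to the mill's back, z up.
- guard_handle (a point): centre of the guard's yellow handle bar: 16 mm thick (mill x), 120 mm long (mill y), 20 mm high, on two steel posts (12 mm wide, 46 mm either side of centre) over the clear guard's top edge, 32 mm of open space under it. It is 202 mm above the bench when the guard is fully down. Same axes as the mill.
- guard (a joint): how far the guard is raised, m: 0 fully down, 0.105 fully up. It slides vertically and stays where it is left (about 4 N to push down, 9 N to lift).
- control: speed controller fixed to the bench: grey box 150 (x) x 170 (y) x 50 mm high with a white top. Origin: on the bench right below the dial's axis; z up.
- dial_grip (a point): on the blue dial's vertical axis, 89 mm above the bench, at the height to grip. The dial: round skirt 66 mm across, top 65 mm above the bench, and on it an upright grip bar 64 mm long, 18 mm thick, top 104 mm above the bench. The point turns with the dial: x runs along the bar towards the end with the white pointer stripe, z up.
- dial_pointer (a point): where the dial's pointer points: 45 mm from the dial's axis along the bar on the end with the white stripe, 56 mm above the bench, over the black disc.
- index_mark (a point): centre of the red mark, 45 mm from the dial's axis on the fixed black disc under the dial (106 mm across, top 54 mm above the bench), 56 mm above the bench; the mark is 12 mm wide along the circle. Its x axis points outward from the dial's axis.
- dial (a joint): angle of the dial, rad, growing as it turns clockwise seen from above, 0 to 4.5; the start is 0.6 to 1.8 rad short of the red mark, so it must turn clockwise. About 0.06 N m turns it; it stays where it is left.
- capsule: spare steel grinding capsule, a silver dome 60 mm across, 70 mm tall, standing behind the speed controller; loose, to be left alone; origin at its underside
- beaker: glass beaker, 60 mm across, 80 mm tall, between the two machines; loose, to be left alone; origin at its underside
- amber: amber glass bottle with white cap, 70 mm across, 150 mm tall, at the left side; loose, to be left alone; origin at its underside
- jar: white jar with blue lid, 76 mm across, 90 mm tall, at the right side; loose, to be left alone; origin at its underside
- spatula: spatula 170 mm long, lying at the left side; loose, to be left alone; origin at its underside
- tipbox: orange box 80 x 115 x 55 mm, at the right side; loose, to be left alone; origin at its underside
Things that resemble listed ones, but are neither listed nor needed, are in the scene too. Of the things that look like the control, the largest one is meant.

How it is judged (in metres and radians):
On the way, in this order (a step that is already met when the one before it is completed fails the run):
1. the guard is fully down (within 6 mm) (value of joint guard below 0.006 m), for 0.2 s.
2. after that, the dial's pointer is on the red mark (distance between dial_pointer and index_mark below 0.0055 m), for 0.2 s.
At the end, for the whole second after the job is handed in: The guard is fully down (within 6 mm) and the dial's pointer lies on the red mark (within 5.5 mm of its centre, about 7 degrees) (value of joint guard below 0.006 m and distance between dial_pointer and index_mark below 0.0055 m); the robot touches nothing.
It fails at once if a bystander (capsule, beaker, bottle, jar, spatula or box) was moved by more than 30 mm (distance of any of capsule, beaker, amber, jar, spatula, tipbox from where it was at the start of the episode above 0.03 m).
It also fails if it takes over 58 s, if anything falls off the work surface, if the arm or the gripper's body presses on something with over 40 N, if the wrist force passes 120 N, or if a joint passes its speed limit or range.

ROBOT

A 6-joint arm with a two-finger parallel gripper is mounted at the origin on the work surface. World frame = base frame: x ahead of the robot, y to its left, z up, the work surface at z = 0. Lengths are in mm, angles in rad, forces in N, time in s.
With the tool pointing down it reaches from about 350 to 775 mm from the base axis. Payload 7.3 kg.
Tool frame: the origin (TCP) lies at the very end of the fingers, on their centre line; the grasp point (between the pads) lies 19 mm behind it; z points along the fingers, y is the line along which they close (so a half turn about z gives the same grasp; the last joint's range is limited). The gripper opens to 92 mm and grips with 3 to 60 N. Pads are 19 mm wide; open, the fingers measure 130 mm over their backs; the gripper's body (75 mm by 190 mm) begins 47 mm behind the grasp point.
Start: joints at [0.989, 0.342, 1.524, -0, 1.275, -0.146], TCP at [221.61, 475.956, 226.741] pointing down, gripper open.
Joint ranges: [-2.53, 2.53], [-0.77, 2.02], [0.04, 2.7], [-1, 4.14], [0.28, 2.66], [-3.11, 3.11]. Speed limits (rad/s): [2.57, 2.57, 3.14, 3.14, 3.14, 3.14].

INTERFACE

Orientations are given as [roll, pitch, yaw] about the fixed x, y, z axes, in that order (R = Rz(yaw) Ry(pitch) Rx(roll)).
In Python, from plant import bot gives the robot as it stands.
- The arm moves only by the tool send_rows, never from a script. Its argument "rows" is a list of rows, each an object of numbers: "x", "y", "z": the shift along the tool's x, y, z in units of 0.2 m (1.0 is 0.2 m); "ax", "ay", "az": the turn, a rotation vector about the tool's x, y, z in units of 60 degrees (1.0 is 60 degrees); "jaw": the opening, from -1 (shut) to 1 (fully open), so that 0 is half open. In form: [{"x": .., "y": .., "z": .., "ax": .., "ay": .., "az": .., "jaw": ..}, ...]. A call has exactly 10 rows; each row is the pose to reach, as a shift and turn from the pose commanded when the call began, along the tool's axes at that moment; what a row does not reach only later rows make up. A row lasts 1/8 s, in which the tool goes at most 62.5 mm and 10.7 degrees, less where a joint would pass 70% of its speed; a pose out of reach is approached as far as the arm can. A call with a number of a shift or a turn outside -1 to 1 is refused whole. A call with a gripper value outside its range is refused whole. The fingers move at their own pace and stop on an object; the grip force is fixed at half the most. Time passes only in rows, so rows that repeat a pose let the fingers close, or fill a call up. It gives the time, the measured TCP pose, the force, the opening and the grip force at its end, in the units of the state.
- bot.get_obs(): the state, without advancing time (a new reading comes with each control period).
- bot.capture(name): name is "scene" or "top" or "wrist"; returns (picture, depth): 420x560x3 uint8, red, green, blue; 420x560 float32, mm along the optical axis (not along the pixel's ray), 0 where there is no reading.
- bot.camera_model(name): a dict with "vertical_fov" (degrees; the focal length in pixels is half the picture's height over the tangent of half this angle, whatever the lens; pixels are square), "cx", "cy" (the principal point, pixels), "k1" (the pictures are not rectified: a ray, as slopes to the right and down, at radius r is drawn at 1 + k1 r^2 times it, then the intrinsics apply), "R" (3x3) and "t" (3): a world point X has camera coordinates R X + t; the wrist camera has in their place "T_tool_cam" (4x4, takes a point from camera to tool coordinates, whose origin is the TCP and whose axes are the flange's). Camera axes: x right, y down, z forward; pixel columns grow to the right and rows downward; lengths in mm; the calibration is good to about 2 mm. A picture is of the moment at which its call begins: read the wrist's pose just before it. camera_model takes no time and is no camera call.
- bot.close_job(): hands the job in; it is judged then, once.
The state is a dict: "time": time; "joint_positions": joint angles; "dq": joint speeds; "tau": joint torques, N m; "tool_pos": TCP position; "tcp_rot": TCP orientation; "contact_force": force on the tool from outside, world axes, zero at the start; "moment": the same for the moment, N m; "grip_width": finger opening in mm; "finger_force": force on a finger pad.
Only numpy, scipy, OpenCV 4.12 (cv2) and the standard library are available. Lean on these libraries where they do the work, as an engineer would, in place of code of your own. Each camera call takes 0.05 s, during which the arm holds its last target. There are 200 camera calls.

## Working session

There is one attempt and no reset: what is moved stays moved. The work goes in short steps, Python scripts to look and compute and a tool call to move; the robot and the scene stay as the last step left them, time stands still between calls to the robot, and variables do not carry over. Pictures are saved under pics/ and viewed, at most 10 in all, crops included, and the job is handed in when it is done.

Besides the shell and the picture viewer there is one more tool, called after ">>>" as a command line: name --argument value ..., lists and objects as JSON in quotes. send_rows: Moves the arm, as the interface text tells. Its arguments: {"type":"object","properties":{"rows":{"type":"array","items":{"type":"object","properties":{"x":{"type":"number","minimum":-1,"maximum":1},"y":{"type":"number","minimum":-1,"maximum":1},"z":{"type":"number","minimum":-1,"maximum":1},"ax":{"type":"number","minimum":-1,"maximum":1},"ay":{"type":"number","minimum":-1,"maximum":1},"az":{"type":"number","minimum":-1,"maximum":1},"jaw":{"type":"number"}}}}},"required":["rows"]}

```bash
mkdir -p pics && cat > h.py <<'E'
import numpy as np, cv2
from plant import bot
from scipy.spatial.transform import Rotation as Ro
def pose(o=None):
    o=o or bot.get_obs(); T=np.eye(4); T[:3,:3]=Ro.from_euler('xyz',o['tcp_rot']).as_matrix(); T[:3,3]=o['tool_pos']; return T
def world(name,dep,T=None):
    """HxWx3 world points (nan where none)"""
    m=bot.camera_model(name); h,w=dep.shape; f=h/2/np.tan(np.radians(m['vertical_fov'])/2)
    K=np.array([[f,0,m['cx']],[0,f,m['cy']],[0,0,1]])
    u,v=np.meshgrid(np.arange(w),np.arange(h))
    p=cv2.undistortPoints(np.stack([u,v],-1).reshape(-1,1,2).astype(float),K,np.array([m['k1'],0,0,0.])).reshape(h,w,2)
    d=np.where(dep>0,dep,np.nan); P=np.dstack([p[...,0]*d,p[...,1]*d,d])
    if 'T_tool_cam' in m:
        M=T@np.array(m['T_tool_cam']); return P@M[:3,:3].T+M[:3,3]
    return (P-np.array(m['t']))@np.array(m['R'])
def save(n,im): cv2.imwrite(f'pics/{n}.png',im[...,::-1])
E
python3 - <<'E'
from h import *
o=bot.get_obs();print(o)
for n in('scene','top'):
    im,d=bot.capture(n);save(n,im);W=world(n,d);np.savez(f'{n}.npz',im=im,d=d,W=W)
    print(n,{k:v for k,v in bot.camera_model(n).items()})
E
```

```text
{'time': 0.0, 'joint_positions': array([ 9.88960238e-01,  3.42712004e-01,  1.52499279e+00, -1.08662382e-06,
        1.27540057e+00, -1.45986503e-01]), 'dq': array([-0.00028772, -0.00098698, -0.00058926, -0.00074636,  0.00182426,
       -0.0001374 ]), 'tau': array([-9.63069488e-05, -4.31255150e+01, -2.44218725e+01,  7.16517703e-02,
        5.61318209e-02, -2.21439227e-04]), 'tool_pos': array([221.3981097 , 475.5957259 , 226.05898066]), 'tcp_rot': array([-3.14009588e+00, -2.19023791e-04,  2.70574322e+00]), 'contact_force': array([-0.4626485 ,  0.15768244,  0.05539916]), 'moment': array([ 0.02345027,  0.02252059, -0.02216367]), 'finger_force': 0.0, 'grip_width': 91.71593001672306}
scene {'vertical_fov': 54.20087302863734, 'cx': 280.96790497222054, 'cy': 210.98705361687695, 'k1': -0.049247307844430495, 'R': array([[-0.3162904 ,  0.948572  , -0.01309788],
       [ 0.64772062,  0.20584621, -0.733543  ],
       [-0.6931222 , -0.24049638, -0.67951682]]), 't': array([ 168.23318034, -232.64030284, 1599.36813553])}
top {'vertical_fov': 52.834794280770325, 'cx': 275.26669434840267, 'cy': 209.62831784277193, 'k1': -0.12834710982480488, 'R': array([[ 0.01849036, -0.99982805, -0.00140613],
       [-0.98339794, -0.01793256, -0.18057386],
       [ 0.18051759,  0.00472166, -0.98356042]]), 't': array([  -3.44226036,  517.57521781, 1591.88707073])}
```

```bash
python3 -c "
import cv2;a=cv2.imread('pics/scene.png');b=cv2.imread('pics/top.png');print(a.shape)"
```

```text
(420, 560, 3)
```

View pics/scene.png

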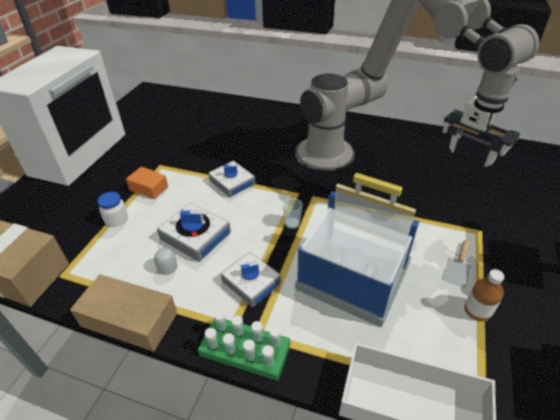

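View pics/top.png

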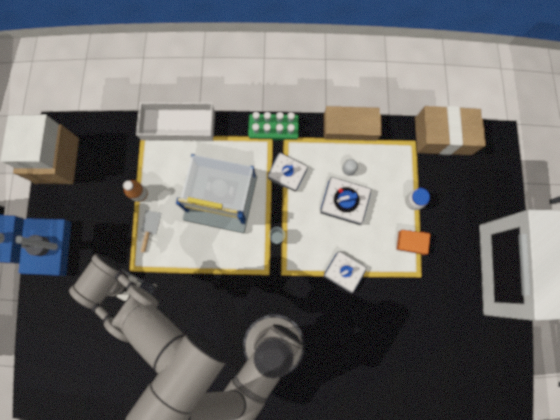

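The mill is at scene (360,250) / top (218,195), with its yellow handle at scene (378,184) / top (215,207). Three things look like the control, at top (346,200), (288,171) and (347,271). I choose (346,200) because it is the largest and has the black disc and red mark. I'll check it in a close crop and measure.

```bash
python3 - <<'E'
from h import *
def fit(P):
    c=np.median(P,0); u,s,v=np.linalg.svd((P-c)[:,:2],full_matrices=False); a=v[0]
    l=(P-c)[:,:2]@a; w=(P-c)[:,:2]@v[1]
    return c.round(1),'yaw',np.degrees(np.arctan2(a[1],a[0])).round(1),'ext',np.percentile(l,[1,99]).round(1),np.percentile(w,[2,98]).round(1),'mid',(c[:2]+a*np.percentile(l,[1,99]).mean()+v[1]*np.percentile(w,[2,98]).mean()).round(1),len(P)
for n in('scene','top'):
    z=np.load(n+'.npz');im,W=z['im'],z['W'];hsv=cv2.cvtColor(im,cv2.COLOR_RGB2HSV);H,S,V=[hsv[...,i].astype(int) for i in range(3)]
    ye=(H>18)&(H<34)&(S>130)&(W[...,2]>150)&(W[...,2]<340)
    print(n,'handle',fit(W[ye]),np.percentile(W[ye][:,2],[5,50,95]).round(1))
    m=np.zeros(H.shape,bool)
    if n=='scene': m[195:265,155:235]=1
    else: m[172:230,315:380]=1
    bl=(H>100)&(H<130)&(S>130)&m&(W[...,2]>90)
    print('bar',fit(W[bl]),np.percentile(W[bl][:,2],[5,50,95]).round(1))
    rd=((H<8)|(H>172))&(S>130)&(V>90)&m
    print('red',W[rd].mean(0),rd.sum())
    bk=(V<60)&m&(abs(W[...,2]-54)<8); print('disc',np.nanmedian(W[bk],0), np.nanpercentile(W[bk],[1,99],axis=0).mean(0),bk.sum())
    wh=m&(abs(W[...,2]-50)<8)&(V>130)&(S<50); r=cv2.minAreaRect(W[wh][:,:2].astype(np.float32));print('whitetop',r)
a=cv2.imread('pics/scene.png')[190:265,150:240];b=cv2.imread('pics/top.png')[170:232,310:385]
f=lambda x:cv2.resize(x,(400,400*x.shape[0]//x.shape[1]),interpolation=cv2.INTER_CUBIC)[:330]
cv2.imwrite('pics/crop.png',np.hstack([f(a),f(b)]))
E
```

```text
scene handle (array([502.5, 242.5, 280.1]), 'yaw', np.float64(30.3), 'ext', array([-64.8,  56.5]), array([-62.7,  62.3]), 'mid', array([498.8, 240.5]), 591) [228.9 280.1 288.6]
bar (array([ 572.9, -274.4,   98. ]), 'yaw', np.float64(101.3), 'ext', array([-20. ,  34.2]), array([-4.5,  8.8]), 'mid', array([ 569.4, -267.9]), 74) [ 90.9  98.  104.9]
red [ 601.64997784 -244.6906269    55.22461844] 22
disc [ 586.88766255 -263.0595404    54.18408188] [ 571.08758323 -268.60401276   53.65052217] 175
whitetop ((606.3161010742188, -281.78564453125), (171.3275909423828, 238.9502410888672), 73.46467590332031)
top handle (array([491.5, 241.3, 288.8]), 'yaw', np.float64(-100.9), 'ext', array([-51.9,  54.3]), array([-5.7,  4.6]), 'mid', array([491.9, 240. ]), 124) [275.5 288.8 292.5]
bar (array([ 566.7, -283.8,  104.2]), 'yaw', np.float64(113.0), 'ext', array([-13.9,  12.5]), array([-8.2,  8.7]), 'mid', array([ 567.3, -284.4]), 33) [ 95.6 104.2 108.6]
red [ 597.4768162  -245.75129392   55.57089493] 12
disc [ 543.92288482 -268.79470596   53.82639027] [ 563.47891753 -270.29215754   53.77077732] 99
whitetop ((581.7073974609375, -274.5902404785156), (172.0148468017578, 189.24423217773438), 73.9722671508789)
```

View pics/crop.png

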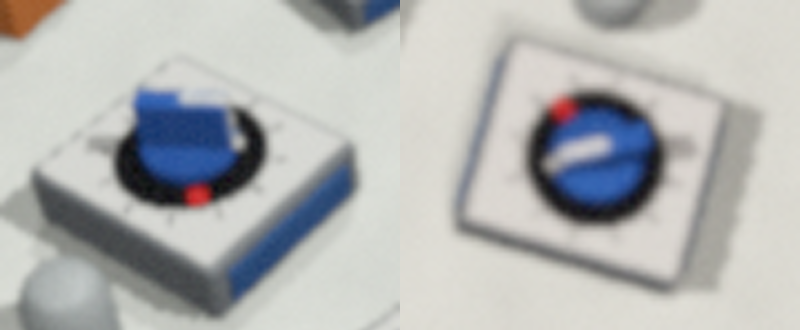

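The crop confirms it. The dial has the black disc, with the red mark at crop right (565,110) and the white stripe end at (550,160), so the bar points along about 103° yaw and the mark lies at about 39°. The handle is near (492,241), centre z about 280. I'll press it down with shut fingers, so I start by moving above it.

>>> send_rows --rows '[{"z": -0.3, "jaw": -1}, {"z": -0.6, "jaw": -1}, {"x": -0.25, "y": -0.07, "z": -0.6, "jaw": -1}, {"x": -0.5, "y": -0.14, "z": -0.6, "jaw": -1}, {"x": -0.75, "y": -0.21, "z": -0.6, "jaw": -1}, {"x": -1, "y": -0.28, "z": -0.6, "jaw": -1}, {"x": -1, "y": -0.28, "z": -0.6, "jaw": -1}, {"x": -1, "y": -0.28, "z": -0.6, "jaw": -1}, {"x": -1, "y": -0.28, "z": -0.6, "jaw": -1}, {"x": -1, "y": -0.28, "z": -0.6, "jaw": -1}]'

```text
schema error: expected keys x, y, z, ax, ay, az, jaw
```

```bash
python3 - <<'E'
from h import *
T=pose(); im,d=bot.capture('wrist'); W=world('wrist',d,T); save('w1',im)
hsv=cv2.cvtColor(im,cv2.COLOR_RGB2HSV);H,S,V=[hsv[...,i].astype(int) for i in range(3)]
ye=(H>18)&(H<34)&(S>130)&(W[...,2]>265)&(W[...,2]<310); P=W[ye]; print(len(P))
if len(P): 
    print(np.percentile(P,[1,50,99],axis=0).round(1)); r=cv2.minAreaRect(P[:,:2].astype(np.float32)); print(r)
    c=np.append(np.array(r[0]),P[:,2].max()); print('tool delta',T[:3,:3].T@(c-T[:3,3])/200)
print(T.round(3))
E
```

```text
1165
[[170.5 440.7 298.8]
 [210.4 524.6 306.6]
 [225.1 534.2 309.9]]
((201.41319274902344, 485.03350830078125), (98.60250091552734, 27.412723541259766), 63.77324295043945)
tool delta [ 1.10612900e-01 -1.95457435e-04 -4.19467426e-01]
[[-9.07000e-01  4.22000e-01 -1.00000e-03  2.21420e+02]
 [ 4.22000e-01  9.07000e-01 -1.00000e-03  4.75631e+02]
 [ 0.00000e+00 -1.00000e-03 -1.00000e+00  2.26100e+02]
 [ 0.00000e+00  0.00000e+00  0.00000e+00  1.00000e+00]]
```

View pics/w1.png

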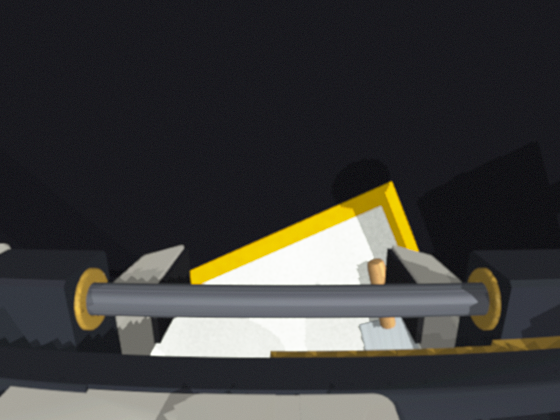

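The picture shows the start pose: open fingers at (150,300) and (420,300), and the mat corner at (390,185). The move was refused because every row needs all the keys.

>>> send_rows --rows '[{"x": 0, "y": 0, "z": -0.3, "ax": 0, "ay": 0, "az": 0, "jaw": -1}, {"x": 0, "y": 0, "z": -0.6, "ax": 0, "ay": 0, "az": 0, "jaw": -1}, {"x": -0.25, "y": -0.07, "z": -0.6, "ax": 0, "ay": 0, "az": -0.1, "jaw": -1}, {"x": -0.5, "y": -0.14, "z": -0.6, "ax": 0, "ay": 0, "az": -0.23, "jaw": -1}, {"x": -0.75, "y": -0.21, "z": -0.6, "ax": 0, "ay": 0, "az": -0.23, "jaw": -1}, {"x": -1, "y": -0.28, "z": -0.6, "ax": 0, "ay": 0, "az": -0.23, "jaw": -1}, {"x": -1, "y": -0.28, "z": -0.6, "ax": 0, "ay": 0, "az": -0.23, "jaw": -1}, {"x": -1, "y": -0.28, "z": -0.6, "ax": 0, "ay": 0, "az": -0.23, "jaw": -1}, {"x": -1, "y": -0.28, "z": -0.6, "ax": 0, "ay": 0, "az": -0.23, "jaw": -1}, {"x": -1, "y": -0.28, "z": -0.6, "ax": 0, "ay": 0, "az": -0.23, "jaw": -1}]'

```text
time: 1.4
tool_pos: [378.5, 341.5, 346.8]
tcp_rot: [3.141, 0.0, 2.948]
contact_force: [0.4, 0.0, -0.2]
grip_width: 1.2
finger_force: 0.0
```

```bash
python3 - <<'E'
from h import *
T=pose(); print(T.round(3)); c=np.array([492,241,290]); print('tool delta',T[:3,:3].T@(c-T[:3,3])/200)
E
```

```text
[[-9.81000e-01  1.92000e-01  0.00000e+00  3.78478e+02]
 [ 1.92000e-01  9.81000e-01  0.00000e+00  3.41490e+02]
 [-0.00000e+00  0.00000e+00 -1.00000e+00  3.46819e+02]
 [ 0.00000e+00  0.00000e+00  0.00000e+00  1.00000e+00]]
tool delta [-0.65348845 -0.38422036  0.28403418]
```

>>> send_rows --rows '[{"x": -0.2, "y": -0.12, "z": 0, "ax": 0, "ay": 0, "az": 0, "jaw": -1}, {"x": -0.4, "y": -0.24, "z": 0, "ax": 0, "ay": 0, "az": 0, "jaw": -1}, {"x": -0.65, "y": -0.38, "z": 0, "ax": 0, "ay": 0, "az": 0, "jaw": -1}, {"x": -0.65, "y": -0.38, "z": 0.1, "ax": 0, "ay": 0, "az": 0, "jaw": -1}, {"x": -0.65, "y": -0.38, "z": 0.2, "ax": 0, "ay": 0, "az": 0, "jaw": -1}, {"x": -0.65, "y": -0.38, "z": 0.2, "ax": 0, "ay": 0, "az": 0, "jaw": -1}, {"x": -0.65, "y": -0.38, "z": 0.2, "ax": 0, "ay": 0, "az": 0, "jaw": -1}, {"x": -0.65, "y": -0.38, "z": 0.2, "ax": 0, "ay": 0, "az": 0, "jaw": -1}, {"x": -0.65, "y": -0.38, "z": 0.2, "ax": 0, "ay": 0, "az": 0, "jaw": -1}, {"x": -0.65, "y": -0.38, "z": 0.2, "ax": 0, "ay": 0, "az": 0, "jaw": -1}]'

```text
time: 2.65
tool_pos: [492.1, 241.1, 307.0]
tcp_rot: [3.141, 0.0, 2.947]
contact_force: [-0.1, -0.7, 0.2]
grip_width: 0.6
finger_force: 0.0
```

```bash
python3 - <<'E'
from h import *
T=pose(); im,d=bot.capture('wrist'); W=world('wrist',d,T); im2,d2=bot.capture('scene')
hsv=cv2.cvtColor(im,cv2.COLOR_RGB2HSV);H,S,V=[hsv[...,i].astype(int) for i in range(3)]
ye=(H>18)&(H<34)&(S>130)&(W[...,2]>265)&(W[...,2]<300); P=W[ye]; print(T[:3,3],len(P))
if len(P): print(np.percentile(P,[1,50,99],axis=0).round(1)); print(cv2.minAreaRect(P[:,:2].astype(np.float32)))
a=cv2.resize(im2[120:240,310:450],None,fx=3,fy=3); b=np.zeros((360,480,3),np.uint8); b[:]=cv2.resize(im,(480,360))
save('c2',np.hstack([a,b])[:,:800])
E
```

```text
[492.11009019 241.11159252 307.04420366] 3855
[[476.6 185.2 272.3]
 [487.8 241.5 286.4]
 [500.6 296.8 289.8]]
((488.7708740234375, 240.6433868408203), (117.3431167602539, 5.8841071128845215), 79.17707824707031)
```

View pics/c2.png

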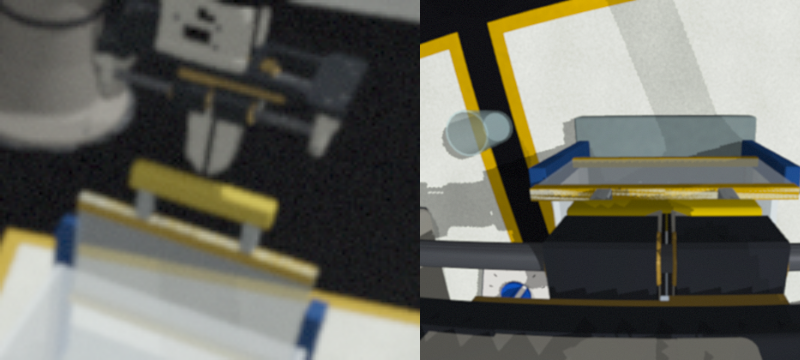

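The fingertips (crop (210,170)) are right above the yellow bar (200,190). In the wrist view the bar is at (660,208), and its front edge gives a centre of about (494,241), top z 290. I'll push down and watch the force.

>>> send_rows --rows '[{"x": 0, "y": 0, "z": 0.04, "ax": 0, "ay": 0, "az": 0, "jaw": -1}, {"x": 0, "y": 0, "z": 0.08, "ax": 0, "ay": 0, "az": 0, "jaw": -1}, {"x": 0, "y": 0, "z": 0.12, "ax": 0, "ay": 0, "az": 0, "jaw": -1}, {"x": 0, "y": 0, "z": 0.16, "ax": 0, "ay": 0, "az": 0, "jaw": -1}, {"x": 0, "y": 0, "z": 0.2, "ax": 0, "ay": 0, "az": 0, "jaw": -1}, {"x": 0, "y": 0, "z": 0.24, "ax": 0, "ay": 0, "az": 0, "jaw": -1}, {"x": 0, "y": 0, "z": 0.28, "ax": 0, "ay": 0, "az": 0, "jaw": -1}, {"x": 0, "y": 0, "z": 0.32, "ax": 0, "ay": 0, "az": 0, "jaw": -1}, {"x": 0, "y": 0, "z": 0.36, "ax": 0, "ay": 0, "az": 0, "jaw": -1}, {"x": 0, "y": 0, "z": 0.4, "ax": 0, "ay": 0, "az": 0, "jaw": -1}]'

```text
time: 4.0
tool_pos: [492.0, 241.0, 226.2]
tcp_rot: [-3.142, -0.0, 2.947]
contact_force: [-2.0, -1.2, 3.8]
grip_width: 0.4
finger_force: 2.0
```

>>> send_rows --rows '[{"x": 0, "y": 0, "z": 0.02, "ax": 0, "ay": 0, "az": 0, "jaw": -1}, {"x": 0, "y": 0, "z": 0.04, "ax": 0, "ay": 0, "az": 0, "jaw": -1}, {"x": 0, "y": 0, "z": 0.055, "ax": 0, "ay": 0, "az": 0, "jaw": -1}, {"x": 0, "y": 0, "z": 0.065, "ax": 0, "ay": 0, "az": 0, "jaw": -1}, {"x": 0, "y": 0, "z": 0.07, "ax": 0, "ay": 0, "az": 0, "jaw": -1}, {"x": 0, "y": 0, "z": 0.075, "ax": 0, "ay": 0, "az": 0, "jaw": -1}, {"x": 0, "y": 0, "z": 0.075, "ax": 0, "ay": 0, "az": 0, "jaw": -1}, {"x": 0, "y": 0, "z": 0.075, "ax": 0, "ay": 0, "az": 0, "jaw": -1}, {"x": 0, "y": 0, "z": 0.075, "ax": 0, "ay": 0, "az": 0, "jaw": -1}, {"x": 0, "y": 0, "z": 0.075, "ax": 0, "ay": 0, "az": 0, "jaw": -1}]'

```text
time: 5.25
tool_pos: [492.1, 241.0, 212.2]
tcp_rot: [3.141, 0.0, 2.947]
contact_force: [-3.4, -1.5, 5.3]
grip_width: 0.5
finger_force: 3.1
```

>>> send_rows --rows '[{"x": 0, "y": 0, "z": 0.005, "ax": 0, "ay": 0, "az": 0, "jaw": -1}, {"x": 0, "y": 0, "z": 0.01, "ax": 0, "ay": 0, "az": 0, "jaw": -1}, {"x": 0, "y": 0, "z": 0.01, "ax": 0, "ay": 0, "az": 0, "jaw": -1}, {"x": 0, "y": 0, "z": 0.01, "ax": 0, "ay": 0, "az": 0, "jaw": -1}, {"x": 0, "y": 0, "z": 0.01, "ax": 0, "ay": 0, "az": 0, "jaw": -1}, {"x": 0, "y": 0, "z": 0.01, "ax": 0, "ay": 0, "az": 0, "jaw": -1}, {"x": 0, "y": 0, "z": 0.01, "ax": 0, "ay": 0, "az": 0, "jaw": -1}, {"x": 0, "y": 0, "z": 0.01, "ax": 0, "ay": 0, "az": 0, "jaw": -1}, {"x": 0, "y": 0, "z": 0.01, "ax": 0, "ay": 0, "az": 0, "jaw": -1}, {"x": 0, "y": 0, "z": 0.01, "ax": 0, "ay": 0, "az": 0, "jaw": -1}]'

```text
time: 6.5
tool_pos: [492.2, 241.1, 212.1]
tcp_rot: [3.141, 0.002, 2.947]
contact_force: [-7.0, -3.3, 17.9]
grip_width: 0.8
finger_force: 8.7
```

The guard is against its stop: z held at 212 while the force rose to 18 N. I'll retreat and go over to the dial.

>>> send_rows --rows '[{"x": 0, "y": 0, "z": -0.2, "ax": 0, "ay": 0, "az": 0, "jaw": -1}, {"x": 0, "y": 0, "z": -0.45, "ax": 0, "ay": 0, "az": 0, "jaw": 0}, {"x": -0.05, "y": -0.25, "z": -0.45, "ax": 0, "ay": 0, "az": 0, "jaw": 0}, {"x": -0.15, "y": -0.5, "z": -0.45, "ax": 0, "ay": 0, "az": 0.15, "jaw": 0}, {"x": -0.25, "y": -0.75, "z": -0.45, "ax": 0, "ay": 0, "az": 0.3, "jaw": 0}, {"x": -0.3, "y": -1, "z": -0.45, "ax": 0, "ay": 0, "az": 0.45, "jaw": 0}, {"x": -0.3, "y": -1, "z": -0.45, "ax": 0, "ay": 0, "az": 0.6, "jaw": 0}, {"x": -0.3, "y": -1, "z": -0.45, "ax": 0, "ay": 0, "az": 0.6, "jaw": 0}, {"x": -0.3, "y": -1, "z": -0.45, "ax": 0, "ay": 0, "az": 0.6, "jaw": 0}, {"x": -0.3, "y": -1, "z": -0.45, "ax": 0, "ay": 0, "az": 0.6, "jaw": 0}]'

```text
time: 7.75
tool_pos: [512.3, 33.9, 299.7]
tcp_rot: [3.141, 0.0, 2.321]
contact_force: [0.9, -0.0, 0.8]
grip_width: 45.8
finger_force: 0.0
```

```bash
python3 - <<'E'
from h import *
T=pose(); print(T.round(2)); c=np.array([565,-272,210]); print('tool delta',T[:3,:3].T@(c-T[:3,3])/200, 'yaw',np.degrees(bot.get_obs()['tcp_rot'][2]))
im,d=bot.capture('top');W=world('top',d);save('top2',im)
hsv=cv2.cvtColor(im,cv2.COLOR_RGB2HSV);H,S,V=[hsv[...,i].astype(int) for i in range(3)]
ye=(H>18)&(H<34)&(S>130)&(W[...,2]>150)&(W[...,2]<340)&(abs(W[...,1]-241)<70)&(abs(W[...,0]-492)<60)
print('handle z',np.percentile(W[ye][:,2],[50,95]),ye.sum())
E
```

```text
[[ -0.68   0.73   0.   512.28]
 [  0.73   0.68   0.    33.86]
 [ -0.     0.    -1.   299.67]
 [  0.     0.     0.     1.  ]]
tool delta [-1.29821987 -0.85026175  0.44820601] yaw 132.99894233484517
handle z [211.82257903 217.28273831] 116
```

>>> send_rows --rows '[{"x": -0.25, "y": -0.15, "z": 0, "ax": 0, "ay": 0, "az": 0.12, "jaw": 1}, {"x": -0.5, "y": -0.3, "z": 0, "ax": 0, "ay": 0, "az": 0.25, "jaw": 1}, {"x": -0.75, "y": -0.45, "z": 0, "ax": 0, "ay": 0, "az": 0.37, "jaw": 1}, {"x": -1, "y": -0.6, "z": 0, "ax": 0, "ay": 0, "az": 0.5, "jaw": 1}, {"x": -1, "y": -0.8, "z": 0.1, "ax": 0, "ay": 0, "az": 0.5, "jaw": 1}, {"x": -1, "y": -0.99, "z": 0.2, "ax": 0, "ay": 0, "az": 0.5, "jaw": 1}, {"x": -1, "y": -0.99, "z": 0.2, "ax": 0, "ay": 0, "az": 0.5, "jaw": 1}, {"x": -1, "y": -0.99, "z": 0.2, "ax": 0, "ay": 0, "az": 0.5, "jaw": 1}, {"x": -1, "y": -0.99, "z": 0.2, "ax": 0, "ay": 0, "az": 0.5, "jaw": 1}, {"x": -1, "y": -0.99, "z": 0.2, "ax": 0, "ay": 0, "az": 0.5, "jaw": 1}]'

```text
time: 9.05
tool_pos: [503.7, -247.4, 260.2]
tcp_rot: [3.141, 0.001, 1.796]
contact_force: [0.6, 0.3, -0.3]
grip_width: 91.8
finger_force: 0.0
```

```bash
cat > proj.py <<'E'
from h import *
def proj(Xw,T):
    m=bot.camera_model('wrist');M=np.linalg.inv(T@np.array(m['T_tool_cam']));f=210/np.tan(np.radians(m['vertical_fov'])/2)
    return cv2.projectPoints(np.array(Xw,float).reshape(-1,1,3),cv2.Rodrigues(M[:3,:3])[0],M[:3,3],np.array([[f,0,m['cx']],[0,f,m['cy']],[0,0,1]]),np.array([m['k1'],0,0,0.]))[0].reshape(-1,2)
E
python3 - <<'E'
from proj import *
T=pose(); print(T.round(2)); print(np.array(bot.camera_model('wrist')['T_tool_cam']).round(2))
for p in([580,-330,260],[570,-320,280],[590,-360,260]):
    t=T.copy(); t[:3,3]=p; t[:3,:3]=Ro.from_euler('xyz',[np.pi,0,np.radians(103)]).as_matrix(); print(p,proj([[570,-269,104],[602,-245,56]],t).round())
    print('delta',T[:3,:3].T@(np.array(p)-T[:3,3])/200)
E
```

```text
[[-2.2000e-01  9.7000e-01  0.0000e+00  5.0375e+02]
 [ 9.7000e-01  2.2000e-01 -0.0000e+00 -2.4741e+02]
 [-0.0000e+00  0.0000e+00 -1.0000e+00  2.6015e+02]
 [ 0.0000e+00  0.0000e+00  0.0000e+00  1.0000e+00]]
[[   0.     -0.96   -0.26   70.96]
 [   1.      0.      0.      0.44]
 [  -0.     -0.26    0.96 -157.92]
 [   0.      0.      0.      1.  ]]
[580, -330, 260] [[291. 121.]
 [329. 103.]]
delta [-0.48778557  0.27924736  0.00125792]
[570, -320, 280] [[300. 134.]
 [334. 115.]]
delta [-0.42792569  0.24177776 -0.09880618]
[590, -360, 260] [[288.  82.]
 [327.  68.]]
delta [-0.6451686   0.29443201  0.00135893]
```

>>> send_rows --rows '[{"x": -0.13, "y": 0.15, "z": 0.1, "ax": 0, "ay": 0, "az": 0, "jaw": 1}, {"x": -0.26, "y": 0.3, "z": 0.15, "ax": 0, "ay": 0, "az": 0, "jaw": 1}, {"x": -0.26, "y": 0.3, "z": 0.15, "ax": 0, "ay": 0, "az": 0, "jaw": 1}, {"x": -0.26, "y": 0.3, "z": 0.15, "ax": 0, "ay": 0, "az": 0, "jaw": 1}, {"x": -0.26, "y": 0.3, "z": 0.15, "ax": 0, "ay": 0, "az": 0, "jaw": 1}, {"x": -0.26, "y": 0.3, "z": 0.15, "ax": 0, "ay": 0, "az": 0, "jaw": 1}, {"x": -0.26, "y": 0.3, "z": 0.15, "ax": 0, "ay": 0, "az": 0, "jaw": 1}, {"x": -0.26, "y": 0.3, "z": 0.15, "ax": 0, "ay": 0, "az": 0, "jaw": 1}, {"x": -0.26, "y": 0.3, "z": 0.15, "ax": 0, "ay": 0, "az": 0, "jaw": 1}, {"x": -0.26, "y": 0.3, "z": 0.15, "ax": 0, "ay": 0, "az": 0, "jaw": 1}]'

```text
time: 10.3
tool_pos: [573.0, -285.5, 229.7]
tcp_rot: [3.142, -0.0, 1.795]
contact_force: [-0.7, 0.8, -0.3]
grip_width: 92.1
finger_force: 0.0
```

```bash
cat > dial.py <<'E'
from h import *
def dial(n):
    T=pose(); im,d=bot.capture('wrist'); W=world('wrist',d,T); save(n,im)
    hsv=cv2.cvtColor(im,cv2.COLOR_RGB2HSV);H,S,V=[hsv[...,i].astype(int) for i in range(3)]
    near=np.hypot(W[...,0]-570,W[...,1]+269)<70
    top=near&(W[...,2]>99)&(W[...,2]<109)
    r=cv2.minAreaRect(W[top][:,:2].astype(np.float32)); print('bar top',r,top.sum())
    dk=near&(V<70)&(S<120)&(abs(W[...,2]-54)<4); P=W[dk]
    hull=cv2.convexHull(P[:,:2].astype(np.float32)); print('disc',cv2.minEnclosingCircle(hull),dk.sum())
    st=top&(S<70)&(V>110); print('stripe',W[st].mean(0) if st.any() else None, st.sum())
    rd=near&((H<8)|(H>172))&(S>130)&(V>80); print('red',W[rd].mean(0),rd.sum()); print('tcp',T[:3,3],np.degrees(np.arctan2(T[1,0],T[0,0])))
    return T,W,top,rd
E
python3 -c "
from dial import *
dial('w3')"
```

```text
bar top ((563.5194702148438, -270.9323425292969), (18.009998321533203, 64.24662780761719), 14.516900062561035) 1810
disc ((569.0980224609375, -272.6170654296875), 67.44357299804688) 4090
stripe [ 559.21930091 -255.27713823  104.62466189] 519
red [ 600.68356134 -246.78140598   55.14470969] 254
tcp [ 573.01302559 -285.45659673  229.6577723 ] 102.82977627591937
```

View pics/w3.png

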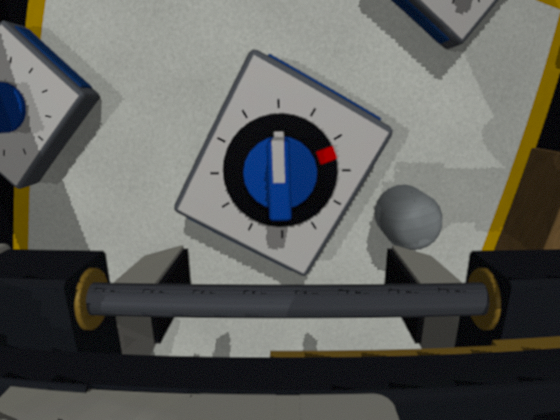

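The picture shows the large controller, with the stripe at (279,150), the red mark at (326,155) and the capsule clear at (408,215). The dial axis is (563.5,-271), the bar yaw 104.5° and the mark at 33°, so it needs about 71.5° clockwise. I'll descend and grip.

>>> send_rows --rows '[{"x": 0.08, "y": -0.03, "z": 0.1, "ax": 0, "ay": 0, "az": -0.03, "jaw": 0.2}, {"x": 0.08, "y": -0.03, "z": 0.3, "ax": 0, "ay": 0, "az": -0.03, "jaw": 0.2}, {"x": 0.08, "y": -0.03, "z": 0.5, "ax": 0, "ay": 0, "az": -0.03, "jaw": 0.2}, {"x": 0.08, "y": -0.03, "z": 0.65, "ax": 0, "ay": 0, "az": -0.03, "jaw": 0.2}, {"x": 0.08, "y": -0.03, "z": 0.75, "ax": 0, "ay": 0, "az": -0.03, "jaw": 0.2}, {"x": 0.08, "y": -0.03, "z": 0.78, "ax": 0, "ay": 0, "az": -0.03, "jaw": 0.2}, {"x": 0.08, "y": -0.03, "z": 0.78, "ax": 0, "ay": 0, "az": -0.03, "jaw": 0.2}, {"x": 0.08, "y": -0.03, "z": 0.78, "ax": 0, "ay": 0, "az": -0.03, "jaw": 0.2}, {"x": 0.08, "y": -0.03, "z": 0.78, "ax": 0, "ay": 0, "az": -0.03, "jaw": 0.2}, {"x": 0.08, "y": -0.03, "z": 0.78, "ax": 0, "ay": 0, "az": -0.03, "jaw": 0.2}]'

```text
time: 11.6
tool_pos: [563.8, -271.3, 74.3]
tcp_rot: [3.141, 0.001, 1.826]
contact_force: [-0.7, 0.2, 0.2]
grip_width: 55.5
finger_force: 0.0
```

>>> send_rows --rows '[{"x": 0, "y": 0, "z": 0, "ax": 0, "ay": 0, "az": 0, "jaw": -0.3}, {"x": 0, "y": 0, "z": 0, "ax": 0, "ay": 0, "az": 0, "jaw": -0.5}, {"x": 0, "y": 0, "z": 0, "ax": 0, "ay": 0, "az": 0, "jaw": -0.6}, {"x": 0, "y": 0, "z": 0, "ax": 0, "ay": 0, "az": 0, "jaw": -0.7}, {"x": 0, "y": 0, "z": 0, "ax": 0, "ay": 0, "az": 0, "jaw": -1}, {"x": 0, "y": 0, "z": 0, "ax": 0, "ay": 0, "az": 0, "jaw": -1}, {"x": 0, "y": 0, "z": 0, "ax": 0, "ay": 0, "az": 0, "jaw": -1}, {"x": 0, "y": 0, "z": 0, "ax": 0, "ay": 0, "az": 0, "jaw": -1}, {"x": 0, "y": 0, "z": 0, "ax": 0, "ay": 0, "az": 0, "jaw": -1}, {"x": 0, "y": 0, "z": 0, "ax": 0, "ay": 0, "az": 0, "jaw": -1}]'

```text
time: 12.85
tool_pos: [563.0, -271.3, 73.7]
tcp_rot: [-3.14, -0.0, 1.826]
contact_force: [-5.1, -1.2, 1.8]
grip_width: 18.0
finger_force: 30.0
```

>>> send_rows --rows '[{"x": 0, "y": 0, "z": 0, "ax": 0, "ay": 0, "az": 0.1, "jaw": -1}, {"x": 0, "y": 0, "z": 0, "ax": 0, "ay": 0, "az": 0.2, "jaw": -1}, {"x": 0, "y": 0, "z": 0, "ax": 0, "ay": 0, "az": 0.3, "jaw": -1}, {"x": 0, "y": 0, "z": 0, "ax": 0, "ay": 0, "az": 0.4, "jaw": -1}, {"x": 0, "y": 0, "z": 0, "ax": 0, "ay": 0, "az": 0.5, "jaw": -1}, {"x": 0, "y": 0, "z": 0, "ax": 0, "ay": 0, "az": 0.6, "jaw": -1}, {"x": 0, "y": 0, "z": 0, "ax": 0, "ay": 0, "az": 0.7, "jaw": -1}, {"x": 0, "y": 0, "z": 0, "ax": 0, "ay": 0, "az": 0.8, "jaw": -1}, {"x": 0, "y": 0, "z": 0, "ax": 0, "ay": 0, "az": 0.9, "jaw": -1}, {"x": 0, "y": 0, "z": 0, "ax": 0, "ay": 0, "az": 0.9, "jaw": -1}]'

```text
time: 14.1
tool_pos: [563.0, -271.3, 73.7]
tcp_rot: [-3.141, 0.001, 0.882]
contact_force: [-5.5, -1.1, 2.9]
grip_width: 17.7
finger_force: 30.0
```

>>> send_rows --rows '[{"x": 0, "y": 0, "z": 0, "ax": 0, "ay": 0, "az": 0.08, "jaw": -1}, {"x": 0, "y": 0, "z": 0, "ax": 0, "ay": 0, "az": 0.16, "jaw": -1}, {"x": 0, "y": 0, "z": 0, "ax": 0, "ay": 0, "az": 0.24, "jaw": -1}, {"x": 0, "y": 0, "z": 0, "ax": 0, "ay": 0, "az": 0.29, "jaw": -1}, {"x": 0, "y": 0, "z": 0, "ax": 0, "ay": 0, "az": 0.29, "jaw": -1}, {"x": 0, "y": 0, "z": 0, "ax": 0, "ay": 0, "az": 0.29, "jaw": -1}, {"x": 0, "y": 0, "z": 0, "ax": 0, "ay": 0, "az": 0.29, "jaw": -1}, {"x": 0, "y": 0, "z": 0, "ax": 0, "ay": 0, "az": 0.29, "jaw": -1}, {"x": 0, "y": 0, "z": 0, "ax": 0, "ay": 0, "az": 0.29, "jaw": -1}, {"x": 0, "y": 0, "z": 0, "ax": 0, "ay": 0, "az": 0.29, "jaw": -1}]'

```text
time: 15.35
tool_pos: [563.0, -271.4, 73.7]
tcp_rot: [-3.141, 0.001, 0.58]
contact_force: [-5.7, -0.9, 2.2]
grip_width: 18.0
finger_force: 30.0
```

Yaw is now 33.2°, on the mark. I'll open, lift off and look.

>>> send_rows --rows '[{"x": 0, "y": 0, "z": 0, "ax": 0, "ay": 0, "az": 0, "jaw": 0.2}, {"x": 0, "y": 0, "z": 0, "ax": 0, "ay": 0, "az": 0, "jaw": 0.2}, {"x": 0, "y": 0, "z": 0, "ax": 0, "ay": 0, "az": 0, "jaw": 0.2}, {"x": 0, "y": 0, "z": 0, "ax": 0, "ay": 0, "az": 0, "jaw": 0.2}, {"x": 0, "y": 0, "z": -0.15, "ax": 0, "ay": 0, "az": 0, "jaw": 0.2}, {"x": 0, "y": 0, "z": -0.4, "ax": 0, "ay": 0, "az": 0, "jaw": 0.2}, {"x": 0, "y": 0, "z": -0.65, "ax": 0, "ay": 0, "az": 0, "jaw": 0.5}, {"x": -0.1, "y": 0, "z": -0.8, "ax": 0, "ay": 0, "az": 0, "jaw": 1}, {"x": -0.1, "y": 0, "z": -0.8, "ax": 0, "ay": 0, "az": 0, "jaw": 1}, {"x": -0.1, "y": 0, "z": -0.8, "ax": 0, "ay": 0, "az": 0, "jaw": 1}]'

```text
time: 16.6
tool_pos: [546.7, -281.7, 232.5]
tcp_rot: [-3.14, 0.0, 0.58]
contact_force: [0.8, 1.0, 0.4]
grip_width: 89.1
finger_force: 0.0
```

```bash
python3 -c "
from dial import *
dial('w4')
im,d=bot.capture('scene');W=world('scene',d)
hsv=cv2.cvtColor(im,cv2.COLOR_RGB2HSV);H,S,V=[hsv[...,i].astype(int) for i in range(3)]
ye=(H>18)&(H<34)&(S>130)&(W[...,2]>150)&(abs(W[...,1]-241)<70)&(abs(W[...,0]-492)<40)
print('handle z',np.percentile(W[ye][:,2],[50,95]),ye.sum());print(bot.get_obs()['contact_force'])"
```

```text
bar top ((563.8613891601562, -271.3089904785156), (64.38609313964844, 17.986404418945312), 33.52870559692383) 1813
disc ((571.3480834960938, -272.16473388671875), 65.92546081542969) 4222
stripe [ 577.08372882 -262.28586387  104.62106546] 502
red [ 600.72669187 -246.62614774   55.03728139] 248
tcp [ 546.67049277 -281.7283483   232.50145495] 33.2173981698055
handle z [208.18225866 212.94673612] 368
[-0.32134637 -0.14028211  0.27008769]
```

View pics/w4.png

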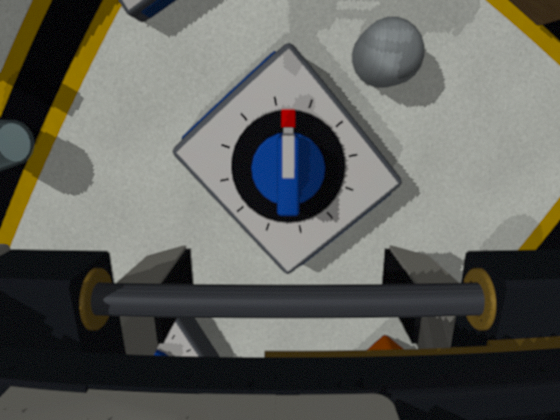

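The stripe (288,150) points straight at the red mark (288,118): bar yaw is 33.5° and the mark is at 33.8°. The handle is at its lowest position and nothing touches the robot, so I'm handing in.

```bash
python3 -c "
from plant import bot
print(bot.close_job())"
```

```text
the job is handed in; nothing more can be done
None
```

The guard is fully down and the dial's pointer is on the red mark to within about 0.3°, with the arm clear of everything; I handed the job in at about 17 s, and the hand-in gave no verdict.

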